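# Lock the bayonet lid of the wax pot

### The arm

A 6-joint arm with a two-finger parallel gripper is mounted at the origin on a cart in front of the work surface, level with it; the furniture and walls round the work are solid. World frame = base frame: x ahead of the robot, y to its left, z up, the work surface at z = 0. Lengths are in m, angles in rad, forces in N, time in s.
With the tool pointing down it reaches from about 0.25 to 0.725 m from the base axis. Payload 4 kg.
Tool frame: the origin (TCP) lies on the centre line of the jaws, within the pads' length; the fingertips stand 8 mm ahead of it and the grasp point (between the pads) lies 11 mm behind it; z points along the fingers, y is the line along which they close (so a half turn about z gives the same grasp; the last joint's range is limited). The gripper opens to 85 mm and grips with 20 to 120 N. Pads are 22 mm wide; open, the fingers measure 114 mm over their backs; the gripper's body (76 mm by 85 mm) begins 54 mm behind the grasp point. The pads swing forward as they close: fully open they stand 13 mm farther back than shut.
Start: joints at [-1.153, 0.241, 0.005, 1.335, 0, 1.571], TCP at [0.203, -0.457, 0.239] pointing down, gripper open.
Joint ranges: [-2.72, 2.72], [-1.05, 1.87], [-1.09, 1.28], [-1.99, 2.15], [-1.42, 1.44], [-3.14, 3.14]. Speed limits (rad/s): [2.79, 2.79, 3.14, 3.14, 3.14, 3.14].

### API

Orientations are given as a rotation vector (axis times angle).
In Python, from bench import readout, read_camera, robot gives the robot as it stands.
- The arm moves only by the tool send_rows, never from a script. Its argument "targets" is a list of rows, each an object with "travel": the shift along the tool's x, y, z in m, a list of three; "turn": the turn about the tool's z in degrees; "gripper": the finger opening in m, from 0 to 0.0854. A call has 1 to 8 rows; each row shifts and turns the commanded pose from where the row before left it, along the tool's axes as they then stand; what a row does not reach is not made up. A row lasts 1/8 s, in which the tool goes at most 62.5 mm and 10.7 degrees, less where a joint would pass 70% of its speed; a pose out of reach is approached as far as the arm can. A call with a gripper value outside its range is refused whole. The fingers move at their own pace and stop on an object; "force" is the grip in N (left out, the last holds). Time passes only in rows, so rows that do not move let the fingers close. It gives the time, the measured TCP pose, the force, the opening and the grip force at its end, in the units of the state.
- readout.sense(): the state, without advancing time (a new reading comes with each control period).
- read_camera(name): name is "scene" or "side" or "wrist"; returns a dict with "image" (480x640x3 uint8, red, green, blue), "fx", "fy", "cx", "cy" (pixels), "cam_to_world" (4x4, takes a point from camera to world coordinates); the wrist camera has in their place "mount" (4x4, takes a point from camera to tool coordinates, whose origin is the TCP and whose axes are the flange's). Camera axes: x right, y up, looking along -z (the intrinsics and any distortion apply to the point x, -y, -z); pixel columns grow to the right and rows downward; lengths in m; the calibration is good to about 2 mm. A picture is of the moment at which its call begins: read the wrist's pose just before it. There is no depth.
- robot.sign_off(): hands the job in; it is judged then, once.
The state is a dict: "time_s": time; "q": joint angles; "qvel": joint speeds; "joint_torque": joint torques, N m; "eef_pos": TCP position; "tool_rot": TCP orientation; "wrist_force": force on the tool from outside, world axes, zero at the start; "torque": the same for the moment, N m; "width": finger opening in m; "grasp_force": force on a finger pad.
Only numpy, scipy, OpenCV 4.12 (cv2) and the standard library are available. Lean on these libraries where they do the work, as an engineer would, in place of code of your own. Each camera call takes 0.05 s, during which the arm holds its last target. There are 200 camera calls.

### The job

Close the small wax pot on the bench: set its lid with the bar handle into the mouth so that the three pins drop through the notches, then turn it clockwise until the ramps have drawn it firmly tight against the sprung plate inside. Stop when it is firm: do not force it further, do not strain the lugs on the way, and leave the other things where they stand. Let go of the lid at the end.

Things in the scene. Friction and masses are not known exactly. Their poses are not given: they have to be found in the camera images.
- lid_grip (a point): centre of the lid's black bar handle: 80 mm long, 14 wide, 20 high, the bar spanning 40 to 60 mm above the lid's underside (this point: 50 mm above it, on the lid's axis). x along the bar, y across, z up. The lid is one loose rigid piece of about 220 g that stands upright on the bench at first
- lid: the same lid; origin at the centre of its underside, axes as lid_grip. Aluminium plug, 60 mm diameter, 24 high; on it a neck of 17 mm diameter carries the bar. Three radial round pins, 7 mm thick, reach 38 mm from the axis, centred 6 mm above the underside, at 0 (under the bar's +x end), 120 and 240 deg about z
- pot: wax pot fixed to the bench, origin under its centre, z up: open aluminium cylinder, 94 mm outside, 80 inside diameter, rim 60 mm above the bench, on a dark foot of 110 mm diameter; brass nozzle low on its -x side. It does not move
- pot_mouth (a point): centre of the mouth at rim height; axes as pot. Three lugs 6 mm thick reach inwards to 33 mm from the axis; the three notches between them, 10 mm wide, are centred at 0 (+x, opposite the nozzle), 120 and 240 deg about z and let the lid's pins down. Any pin fits any notch
- pot_ramp (a point): start of one lug's ramp (underside of the lug, 54 mm above the bench, 35 mm from the axis, 10 deg clockwise of the 0 deg notch). Turning the lid clockwise seen from above takes its pins under the lugs; the ramps push them down 8.75 mm per rad of turn, to a stop about 90 deg from the notch. Friction holds the lid where it is left
- pot_in (a point): centre of the pot's inside, 40 mm above the bench. A level sprung plate (about 8 N/mm, no preload) carries the lid's underside; its free height is not measured and varies, 38.3 to 43.8 mm above the bench, leaving the pins 0.7 to 6.2 mm below the ramps' start. So the ramps first bite anywhere from 15 to 55 deg of turn, then draw the lid down, about 2 mm until it is tight
- pot_lug (a point): top of one lug at the rim, 35 mm from the axis, 60 deg clockwise of the 0 deg notch. Pins press up on the lugs: firmly tight is 9 to 22 N in all, best 15 N, reached about 0.25 rad after the first bite (some 6 N per 0.1 rad); over 32 N at any time strains them. At the bite a hand holding the lid feels it pulled down, and must follow or strain the lugs
- wax_lump: yellow wax lump, 41x50x19 mm, loose bystander; origin under its centre
- flux_jar: small glass jar with a blue cap, 38 mm in diameter, 54 mm high, loose bystander; origin under its centre
- borax_dish: round white dish, 62 mm in diameter, 18 mm high, loose bystander; origin under its centre
Things that resemble listed ones, but are neither listed nor needed, are in the scene too. Leave any brown or purple look-alike of the lid alone.

How it is judged:
By the outcome, as a careful person would: the job done as asked, in the order asked, and still so for the second after the job is handed in, with the robot touching nothing.
It also fails if it takes over 64 s, if anything falls off the work surface, if the arm or the gripper's body presses on something with over 40 N, if the wrist force passes 120 N, or if a joint passes its speed limit or range.

## Working session

There is one attempt and no reset: what is moved stays moved. The work goes in short steps, Python scripts to look and compute and a tool call to move; the robot and the scene stay as the last step left them, time stands still between calls to the robot, and variables do not carry over. Pictures are saved under pics/ and viewed, at most 10 in all, crops included, and the job is handed in when it is done.

Besides the shell and the picture viewer there is one more tool, called after "Emit:" in YAML: its name, and indented under it one key for each argument. send_rows: Moves the arm, as the interface text tells. Its arguments: {"type":"object","properties":{"targets":{"type":"array"},"force":{"type":"number"}},"required":["targets"]}

```bash
mkdir -p pics; ls; python3 - <<'E'
from bench import readout, read_camera
import cv2,numpy as np
s=readout.sense();print({k:np.round(v,3) for k,v in s.items()})
for n in("scene","side"):
    c=read_camera(n);cv2.imwrite(f"pics/{n}0.png",c["image"][:,:,::-1]);print(n,{k:np.round(v,3).tolist() for k,v in c.items() if k!="image"})
E
```

```text
pics
{'time_s': np.float64(0.0), 'q': array([-1.153,  0.241,  0.004,  1.335, -0.   ,  1.571]), 'qvel': array([-0.   ,  0.001, -0.002,  0.001, -0.001,  0.001]), 'joint_torque': array([ 2.0000e-03, -3.7232e+01,  2.5241e+01,  1.7000e-02,  0.0000e+00,
        0.0000e+00]), 'eef_pos': array([ 0.203, -0.456,  0.238]), 'tool_rot': array([-3.071e+00, -6.510e-01,  1.000e-03]), 'wrist_force': array([-0.167, -0.294,  0.134]), 'torque': array([-0.012, -0.052, -0.014]), 'grasp_force': np.float64(0.0), 'width': np.float64(0.085)}
scene {'fx': 530.607, 'fy': 530.607, 'cx': 320.039, 'cy': 234.512, 'cam_to_world': [[-0.576, 0.57, -0.585, -0.088], [-0.817, -0.417, 0.398, 0.437], [-0.017, 0.708, 0.706, 0.874], [0.0, 0.0, 0.0, 1.0]]}
side {'fx': 576.93, 'fy': 576.93, 'cx': 330.962, 'cy': 247.982, 'cam_to_world': [[-0.998, 0.014, -0.059, 0.531], [-0.057, -0.506, 0.861, 0.973], [-0.018, 0.862, 0.506, 0.619], [0.0, 0.0, 0.0, 1.0]]}
```

View pics/scene0.png

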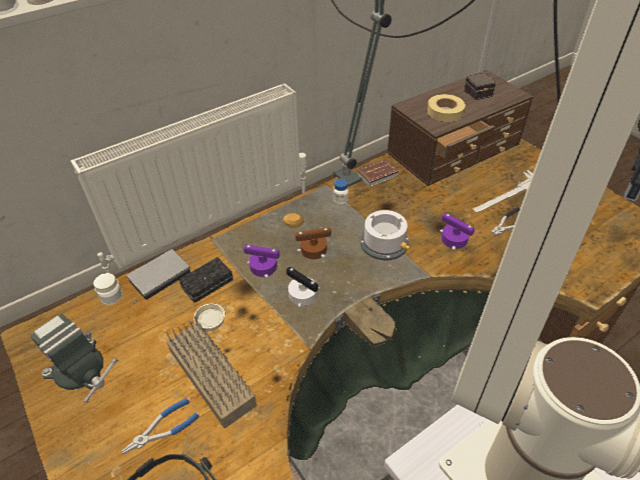

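View pics/side0.png

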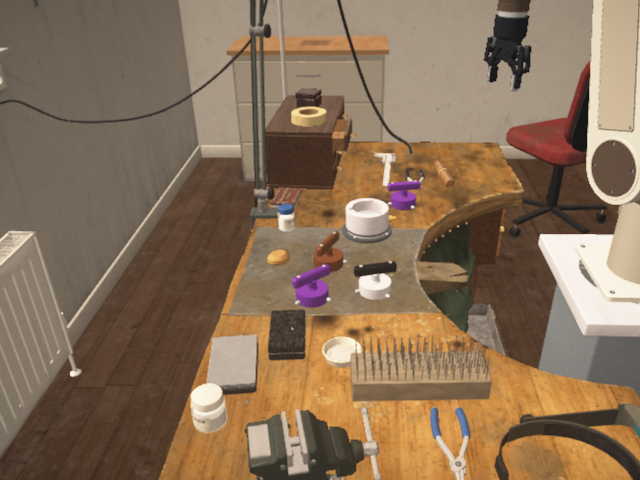

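Candidates for the lid: black bar on an aluminium plug at scene (302,285) / side (375,280); brown at (313,242); purple at (263,260) and (457,230). Only the first fits: it has a black bar and a bare aluminium body. The pot is at scene (385,233) with its nozzle at (405,245). I'll measure them and make a crop to confirm.

```bash
cat > h.py <<'E'
import numpy as np,cv2
from bench import readout, read_camera
from scipy.spatial.transform import Rotation as R
def cam(n):
    s=readout.sense();c=read_camera(n)
    if n=="wrist":
        T=np.eye(4);T[:3,:3]=R.from_rotvec(s["tool_rot"]).as_matrix();T[:3,3]=s["eef_pos"];c["T"]=T@c["mount"]
    else:c["T"]=c["cam_to_world"]
    return c
def ray(c,uv):
    uv=np.atleast_2d(np.asarray(uv,float))
    d=np.c_[(uv[:,0]-c["cx"])/c["fx"],-(uv[:,1]-c["cy"])/c["fy"],-np.ones(len(uv))]
    return c["T"][:3,3],d@c["T"][:3,:3].T
def plane(c,uv,z):
    o,d=ray(c,uv);return o+d*((z-o[2])/d[:,2])[:,None]
def pix(c,p):
    q=(np.atleast_2d(p)-c["T"][:3,3])@c["T"][:3,:3];return np.c_[c["cx"]-c["fx"]*q[:,0]/q[:,2],c["cy"]+c["fy"]*q[:,1]/q[:,2]]
E
python3 - <<'E'
from h import *
out=[]
for n,b,p,nz in(("scene",(275,255,330,310),(385,222),(405,245)),("side",(345,255,405,305),(367,207),None)):
    c=cam(n);im=c["image"];x0,y0,x1,y1=b
    m=np.zeros(im.shape[:2],np.uint8);m[y0:y1,x0:x1]=(im[y0:y1,x0:x1].max(2)<50)*255
    cs=max(cv2.findContours(m,0,2)[0],key=cv2.contourArea);r=cv2.minAreaRect(cs);bp=cv2.boxPoints(r)
    e=sorted([(bp[i]+bp[(i+1)%4])/2 for i in range(4)],key=lambda q:-np.hypot(*(q-np.array(r[0]))))[:2]
    P=plane(c,e,.052);print(n,"bar ends",P.round(4).tolist(),"centre",P.mean(0).round(4),"ang",np.degrees(np.arctan2(*(P[0]-P[1])[[1,0]])).round(1))
    print(" pot",plane(c,p,.06).round(4)); 
    if nz: print(" nozzle",plane(c,nz,.015).round(4))
    w=cv2.resize(im[y0-10:y1+10,x0-10:x1+10],None,fx=5,fy=5,interpolation=2)[:320,:380]
    q=cv2.resize(im[p[1]-30:p[1]+34,p[0]-38:p[0]+38],None,fx=5,fy=5,interpolation=2)
    out.append(np.hstack([w[:,:375] if w.shape[1]>=375 else cv2.copyMakeBorder(w,0,0,0,375-w.shape[1],0),q]))
wd=min(o.shape[1] for o in out)
I=np.vstack([o[:300,:wd] for o in out]);cv2.imwrite("pics/crop1.png",I[:,:,::-1]);print(I.shape)
E
```

```text
scene bar ends [[0.5503, 0.0877, 0.052], [0.4722, 0.0652, 0.052]] centre [0.5113 0.0765 0.052 ] ang 16.1
 pot [[ 0.5338 -0.1614  0.06  ]]
 nozzle [[ 0.4845 -0.1822  0.015 ]]
side bar ends [[0.4752, 0.0768, 0.052], [0.5472, 0.0967, 0.052]] centre [0.5112 0.0868 0.052 ] ang -164.5
 pot [[ 0.5278 -0.1548  0.06  ]]
(600, 755, 3)
```

View pics/crop1.png

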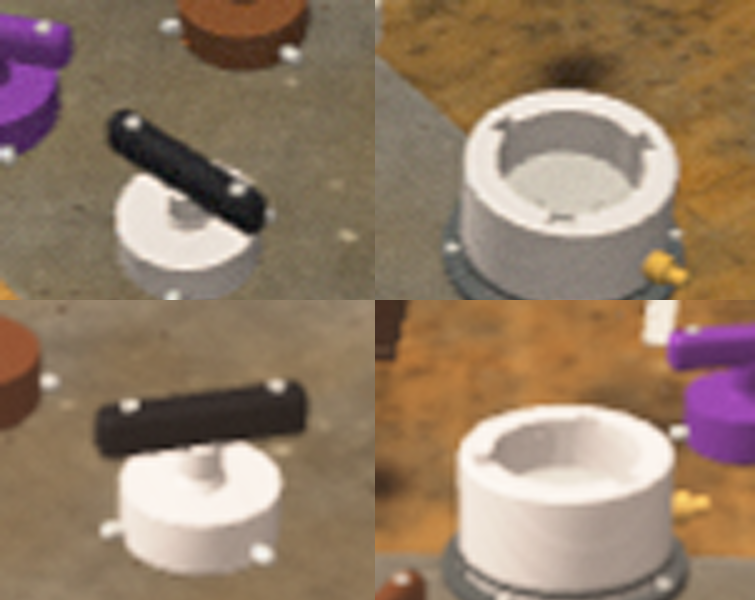

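The crop confirms it: the black-barred aluminium lid has its pins showing, and the pot's three notches are visible. The lid is near (0.511, 0.080) with the bar at about 16°. The pot is near (0.531, -0.158) with its +x axis at about 27°. I'll turn the tool first so there is clockwise room later.

Emit:
send_rows:
  targets:
    - {"turn": -10.5,"gripper": 0.045}
    - {"turn": -10.5}
    - {"turn": -10.5}
    - {"turn": -10.5}
    - {"turn": -10.5}
    - {"turn": -10.5}
    - {"turn": -10.5}
    - {"turn": -10.5}
  force: 40

```text
$.targets[0]: bad value
```

Emit:
send_rows:
  targets:
    - {"turn": -10.5}
    - {"turn": -10.5}
    - {"turn": -10.5}
    - {"turn": -10.5}
    - {"turn": -10.5}
    - {"turn": -10.5}
    - {"turn": -10.5}
    - {"turn": -10.5}

```text
$.targets[0]: bad value
```

```bash
cat >> h.py <<'E'
def yaw(): 
    s=readout.sense();M=R.from_rotvec(s["tool_rot"]).as_matrix();return np.degrees(np.arctan2(M[1,0],M[0,0]))%360
def delta(p):
    s=readout.sense();M=R.from_rotvec(s["tool_rot"]).as_matrix();return M.T@(np.asarray(p)-s["eef_pos"])
E
python3 - <<'E'
from h import *
print(yaw(),readout.sense()["q"].round(3),readout.sense()["eef_pos"],delta([.511,.08,.2]),delta([.531,-.158,.25]))
c=cam("wrist");print(c["mount"].round(3),c["fx"])
c=cam("scene");print(plane(c,[(313,238),(263,252)],.05), plane(c,[(315,250),(263,268)],.012))
E
```

```text
23.937471271834347 [-1.153  0.241  0.004  1.335 -0.     1.571] [ 0.20271384 -0.45664833  0.23875047] [ 0.49951062 -0.36535602  0.03921092] [ 0.42122293 -0.13977712 -0.0110802 ]
[[ 0.     0.965  0.263  0.067]
 [ 1.    -0.     0.001  0.001]
 [ 0.001  0.263 -0.965 -0.135]
 [ 0.     0.     0.     1.   ]] 340.4687448375176
[[ 0.59527877 -0.00938275  0.05      ]
 [ 0.62370437  0.10073874  0.05      ]] [[ 0.59310705 -0.01209991  0.012     ]
 [ 0.61552075  0.10973105  0.012     ]]
```

Emit:
send_rows:
  targets:
    - {"travel": [0,0,0],"turn": -10.5,"gripper": 0.045}
    - {"travel": [0,0,0],"turn": -10.5,"gripper": 0.045}
    - {"travel": [0,0,0],"turn": -10.5,"gripper": 0.045}
    - {"travel": [0,0,0],"turn": -10.5,"gripper": 0.045}
    - {"travel": [0,0,0],"turn": -10.5,"gripper": 0.045}
    - {"travel": [0,0,0],"turn": -10.5,"gripper": 0.045}
    - {"travel": [0,0,0],"turn": -10.5,"gripper": 0.045}
    - {"travel": [0,0,0],"turn": -10.5,"gripper": 0.045}
  force: 40

```text
time_s: 1.3
eef_pos: [0.2028, -0.4569, 0.2392]
tool_rot: [-1.84, -2.546, -0.0]
wrist_force: [0.2, 0.0, -0.4]
width: 0.0447
grasp_force: 0.0
```

Emit:
send_rows:
  targets:
    - {"travel": [0,0,0],"turn": -10.5,"gripper": 0.045}
    - {"travel": [0,0,0],"turn": -10.5,"gripper": 0.045}
    - {"travel": [0,0,0],"turn": -10.5,"gripper": 0.045}
    - {"travel": [0,0,0],"turn": -10.5,"gripper": 0.045}
    - {"travel": [0,0,0],"turn": -10.5,"gripper": 0.045}
    - {"travel": [0,0,0],"turn": -10.5,"gripper": 0.045}
    - {"travel": [0,0,0],"turn": -10.5,"gripper": 0.045}
    - {"travel": [0,0,0],"turn": -10.5,"gripper": 0.045}

```text
time_s: 2.3
eef_pos: [0.2029, -0.4569, 0.2392]
tool_rot: [0.336, -3.123, -0.0]
wrist_force: [0.7, 0.6, 0.1]
width: 0.0449
grasp_force: 0.0
```

```bash
python3 - <<'E'
from h import *
print(yaw(),readout.sense()["q"].round(3),readout.sense()["time_s"],delta([.511,.08,.2]),delta([.531,-.158,.26]))
E
```

```text
192.2860645068073 [-1.153  0.241  0.005  1.335 -0.    -1.367] 2.3 [-0.41534536  0.45905785  0.03928623] [-0.38423941  0.2222628  -0.02075145]
```

Emit:
send_rows:
  targets:
    - {"travel": [-0.048,0.028,-0.002],"turn": 0,"gripper": 0.045}
    - {"travel": [-0.048,0.028,-0.002],"turn": 0,"gripper": 0.045}
    - {"travel": [-0.048,0.028,-0.002],"turn": 0,"gripper": 0.045}
    - {"travel": [-0.048,0.028,-0.002],"turn": 0,"gripper": 0.045}
    - {"travel": [-0.048,0.028,-0.002],"turn": 0,"gripper": 0.045}
    - {"travel": [-0.048,0.028,-0.002],"turn": 0,"gripper": 0.045}
    - {"travel": [-0.048,0.028,-0.002],"turn": 0,"gripper": 0.045}
    - {"travel": [-0.048,0.026,-0.002],"turn": 0,"gripper": 0.045}

```text
time_s: 3.3
eef_pos: [0.5338, -0.1589, 0.2554]
tool_rot: [-0.327, 3.124, -0.0]
wrist_force: [-0.3, -0.1, 0.0]
width: 0.0451
grasp_force: 0.0
```

Emit:
send_rows:
  targets:
    - {"travel": [0,0,0],"turn": -3.5,"gripper": 0.045}
    - {"travel": [0,0,0],"turn": 0,"gripper": 0.045}

```text
time_s: 3.55
eef_pos: [0.5329, -0.1597, 0.2548]
tool_rot: [0.423, -3.112, -0.0]
wrist_force: [-0.2, -0.5, -0.1]
width: 0.045
grasp_force: 0.0
```

```bash
python3 - <<'E'
from h import *
print(yaw(),readout.sense()["eef_pos"])
c=cam("wrist");np.save("pot.npy",c,allow_pickle=True)
cv2.imwrite("pics/wpot.png",c["image"][:,:,::-1]);print(pix(c,[[.531,-.158,.06]]),c["cx"],c["cy"])
print(delta([.511,.08,.2]))
E
```

```text
195.48282677316192 [ 0.53290855 -0.15967134  0.25484922]
[[324.98693863 213.71897525]] 322.140708209728 238.098247456643
[-0.04306095  0.23724834  0.05509401]
```

View pics/wpot.png

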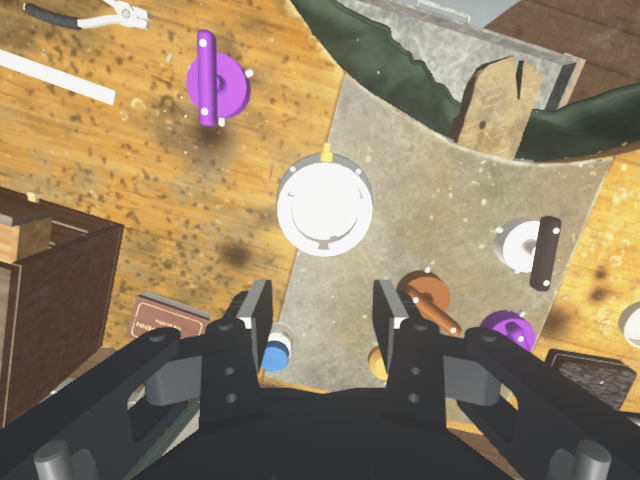

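The wrist view shows the pot at (325,207), its nozzle at (327,152) and one notch at (323,245). The lid is at the right, around (530,247). I'll fit the pot and its notches from this image while moving over the lid.

```bash
python3 - <<'E'
from h import *
c=np.load("pot.npy",allow_pickle=True).item();im=c["image"];g=im.min(2)
m=np.zeros_like(g);m[140:270,265:385]=(g[140:270,265:385]>200)*255
m=cv2.morphologyEx(m,cv2.MORPH_OPEN,np.ones((3,3)))
k=max(cv2.findContours(m,0,1)[0],key=cv2.contourArea)
P=plane(c,k[:,0],.06)[:,:2]
# robust circle fit with fixed radius
from scipy.optimize import least_squares
f=least_squares(lambda v:np.hypot(*(P-v[:2]).T)-v[2],[.531,-.158,.047],loss="soft_l1",f_scale=.001);print("pot",f.x)
ctr=f.x[:2]
gr=im.mean(2).astype(np.float32)
a=np.arange(0,360,1.);prof=np.zeros(360)
for r in(.0345,.036,.0375):
    q=pix(c,np.c_[ctr[0]+r*np.cos(np.radians(a)),ctr[1]+r*np.sin(np.radians(a)),np.full(360,.06)]).astype(np.float32)
    prof+=cv2.remap(gr,q[:,:1],q[:,1:],cv2.INTER_LINEAR)[:,0]/3
for i in range(0,360,4): print(i,int(prof[i]),end="; ")
w=255-prof-np.median(255-prof)
s=w.reshape(3,120).sum(0);print("\nsum",s.argmax())
hs=cv2.cvtColor(im,cv2.COLOR_RGB2HSV)
z=np.zeros_like(g);z[140:165,310:345]=((hs[...,1]>130)&(hs[...,2]>150))[140:165,310:345]
ys,xs=np.nonzero(z);n=plane(c,[(xs.mean(),ys.mean())],.018)[0];print("noz",xs.mean(),ys.mean(),n,np.degrees(np.arctan2(*(n[:2]-ctr)[::-1])))
I=cv2.resize(im[145:270,260:390],None,fx=4.6,fy=4.6,interpolation=2);cv2.imwrite("pics/potcrop.png",I[:,:,::-1])
E
```

```text
pot [ 0.52823692 -0.1592788   0.04653122]
0 247; 4 244; 8 181; 12 180; 16 178; 20 187; 24 246; 28 246; 32 247; 36 247; 40 246; 44 246; 48 246; 52 246; 56 246; 60 246; 64 247; 68 246; 72 247; 76 247; 80 246; 84 246; 88 247; 92 247; 96 246; 100 247; 104 247; 108 247; 112 247; 116 247; 120 247; 124 244; 128 234; 132 244; 136 246; 140 246; 144 247; 148 247; 152 247; 156 247; 160 247; 164 247; 168 247; 172 247; 176 247; 180 247; 184 247; 188 247; 192 247; 196 247; 200 247; 204 247; 208 247; 212 247; 216 247; 220 247; 224 247; 228 247; 232 247; 236 247; 240 247; 244 247; 248 247; 252 247; 256 246; 260 202; 264 246; 268 247; 272 247; 276 247; 280 246; 284 246; 288 247; 292 247; 296 246; 300 247; 304 246; 308 246; 312 246; 316 247; 320 247; 324 246; 328 246; 332 247; 336 246; 340 247; 344 246; 348 246; 352 246; 356 246; 
sum 20
noz 311.4347826086956 143.7826086956522 [ 0.47047867 -0.18932642  0.018     ] -152.51515782945071
```

Emit:
send_rows:
  targets:
    - {"travel": [-0.004,0.048,0.005],"turn": 0,"gripper": 0.045}
    - {"travel": [-0.004,0.048,0.005],"turn": 0,"gripper": 0.045}
    - {"travel": [-0.004,0.048,0.005],"turn": 0,"gripper": 0.045}
    - {"travel": [-0.004,0.048,0.005],"turn": 0,"gripper": 0.045}
    - {"travel": [-0.004,0.045,0.005],"turn": 0,"gripper": 0.045}
    - {"travel": [0,0,0],"turn": 0,"gripper": 0.045}

```text
time_s: 4.35
eef_pos: [0.4877, 0.075, 0.2302]
tool_rot: [0.426, -3.112, -0.001]
wrist_force: [-0.1, -0.5, 0.3]
width: 0.0453
grasp_force: 0.0
```

```bash
python3 - <<'E'
from h import *
print(yaw(),readout.sense()["eef_pos"])
c=cam("wrist");im=c["image"];u=pix(c,[[.511,.08,.06]])[0].astype(int);print(u)
x0,x1,y0,y1=u[0]-90,u[0]+90,max(u[1]-70,0),u[1]+70
m=np.zeros(im.shape[:2],np.uint8);m[y0:y1,x0:x1]=(im[y0:y1,x0:x1].max(2)<75)*255
k=max(cv2.findContours(m,0,2)[0],key=cv2.contourArea);r=cv2.minAreaRect(k);bp=cv2.boxPoints(r)
P=plane(c,bp,.06);print(r);C=P.mean(0);print(P.round(4),C)
e=P[1]-P[0];f=P[2]-P[1];e=e if np.linalg.norm(e)>np.linalg.norm(f) else f;print("ang",np.degrees(np.arctan2(e[1],e[0])),"len",np.linalg.norm(P[1]-P[0]),np.linalg.norm(f))
I=cv2.resize(im[y0:y1,x0:x1],None,fx=3,fy=3,interpolation=2);J=cv2.imread("pics/potcrop.png")
cv2.imwrite("pics/lidpot.png",cv2.resize(np.hstack([cv2.resize(I[:,:,::-1],(540,420)),cv2.resize(J,(437,420))]),(800,344)))
E
```

```text
195.57990564225403 [0.48771501 0.07498589 0.23019209]
[321 245]
((261.5, 297.5), (33.0, 19.0), 90.0)
[[0.5635 0.0253 0.06  ]
 [0.5586 0.0429 0.06  ]
 [0.5927 0.051  0.06  ]
 [0.5978 0.0329 0.06  ]] [0.57814839 0.03800672 0.06      ]
ang 13.326864837815583 len 0.018290018755965403 0.03507493920372319
```

View pics/lidpot.png

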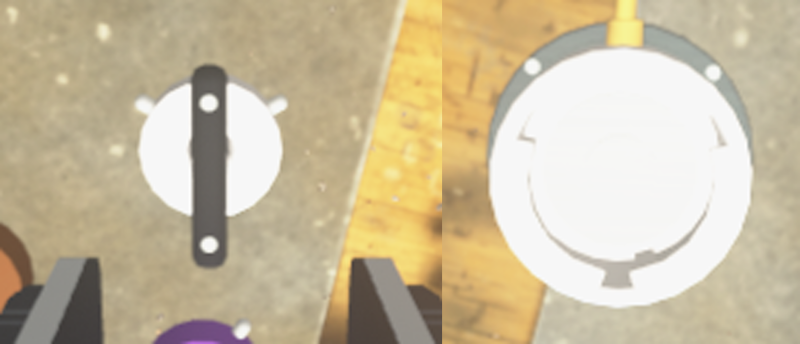

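The lid bar lies along the tool x axis (yaw ≈195.5°), centred at about (316,243). The pot's front notch reads 14°, and the other two fit 134° and 254°. Next I'll refine both.

```bash
python3 - <<'E'
from h import *
c=np.load("pot.npy",allow_pickle=True).item();ctr=np.array([.5282,-.1593])
n=plane(c,[(326.5,157.7)],.018)[0];print("noz",n,np.degrees(np.arctan2(*(n[:2]-ctr)[::-1]))+180)
n=plane(c,[(323.6,247)],.06)[0];print("notch",n,np.degrees(np.arctan2(*(n[:2]-ctr)[::-1])))
c=cam("wrist");im=c["image"]
m=np.zeros(im.shape[:2],np.uint8);m[185:288,285:345]=(im[185:288,285:345].max(2)<100)*255
k=max(cv2.findContours(m,0,2)[0],key=cv2.contourArea);r=cv2.minAreaRect(k);print(r)
P=plane(c,cv2.boxPoints(r),.06);C=P.mean(0);print(P.round(4).tolist(),C);e=P[1]-P[0];f=P[2]-P[1];l=max(e,f,key=np.linalg.norm);print(np.degrees(np.arctan2(l[1],l[0])),np.linalg.norm(e),np.linalg.norm(f))
# plug top circle, z=.024
g=im.min(2);w=np.zeros_like(g);w[185:270,285:355]=(g[185:270,285:355]>215)*255
pts=np.vstack([k_[:,0] for k_ in cv2.findContours(w,0,1)[0] if len(k_)>15]);h=cv2.convexHull(pts)[:,0]
Q=plane(c,h,.024)[:,:2]
from scipy.optimize import least_squares
s=least_squares(lambda v:np.hypot(*(Q-v[:2]).T)-.030,[.511,.08],loss="soft_l1",f_scale=.001);print("plug",s.x,np.abs(s.fun).mean())
print("delta",delta([C[0],C[1],.039]),delta([s.x[0],s.x[1],.039]),yaw())
E
```

```text
noz [ 0.47999162 -0.17016737  0.018     ] 12.703550786510903
notch [ 0.56435812 -0.15013878  0.06      ] 14.217585139842038
((317.5, 241.5), (81.0, 13.0), 90.0)
[[0.4741, 0.0584, 0.06], [0.4709, 0.0697, 0.06], [0.5467, 0.0908, 0.06], [0.5501, 0.0788, 0.06]] [0.51045416 0.07444017 0.06      ]
15.566061737273024 0.011754156413044822 0.07865871042512061
plug [0.51232049 0.07505354] 0.0018277513763536048
delta [-0.02135786 -0.00417732  0.191564  ] [-0.02332006 -0.00408154  0.19156445] 195.39860388474054
```

Emit:
send_rows:
  targets:
    - {"travel": [-0.022,-0.004,0.03],"turn": 0,"gripper": 0.045}
    - {"travel": [0,0,0.04],"turn": 0,"gripper": 0.045}
    - {"travel": [0,0,0.04],"turn": 0,"gripper": 0.045}
    - {"travel": [0,0,0.02],"turn": 0,"gripper": 0.045}
    - {"travel": [0,0,0],"turn": 0,"gripper": 0.045}

```text
time_s: 5.08
eef_pos: [0.5099, 0.0734, 0.0988]
tool_rot: [0.416, -3.11, 0.001]
wrist_force: [-0.0, -0.1, 0.5]
width: 0.045
grasp_force: 0.0
```

```bash
python3 - <<'E'
from h import *
print(delta([.5113,.0747,.039]),yaw())
c=cam("wrist");cv2.imwrite("pics/wl2.png",c["image"][:,:,::-1]);print(pix(c,[[.5113,.0747,.06]]))
E
```

```text
[-0.00190729  0.00085623  0.05977393] 195.25119045155503
[[325.37533267 274.51469458]]
```

View pics/wl2.png

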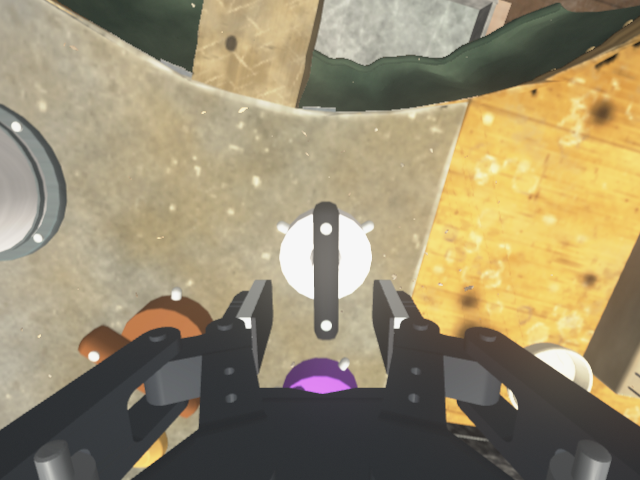

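The bar is centred between the jaws at column 326, with its dots at rows 229 and 325, so I'll descend and grasp.

Emit:
send_rows:
  targets:
    - {"travel": [-0.002,0.001,0.03],"turn": 0,"gripper": 0.045}
    - {"travel": [0,0,0.025],"turn": 0,"gripper": 0.045}
    - {"travel": [0,0,0.004],"turn": 0,"gripper": 0.045}
    - {"travel": [0,0,0],"turn": 0,"gripper": 0.0}
    - {"travel": [0,0,0],"turn": 0,"gripper": 0.0}
    - {"travel": [0,0,0],"turn": 0,"gripper": 0.0}
    - {"travel": [0,0,0],"turn": 0,"gripper": 0.0}
    - {"travel": [0,0,0],"turn": 0,"gripper": 0.0}
  force: 60

```text
time_s: 6.12
eef_pos: [0.5143, 0.0768, 0.0431]
tool_rot: [-0.421, 3.11, -0.001]
wrist_force: [0.4, -2.3, 7.0]
width: 0.013
grasp_force: 60.8
```

```bash
python3 - <<'E'
from h import *
print(delta([.5113,.0747,.039]),yaw(),readout.sense()["wrist_force"],readout.sense()["width"])
E
```

```text
[ 0.00347719 -0.00123293  0.00409417] 195.4245095214938 [ 0.43568339 -2.25556848  7.02190636] 0.012973036037600699
```

Emit:
send_rows:
  targets:
    - {"travel": [0,0,-0.01],"turn": 0,"gripper": 0.0}
    - {"travel": [0,0,-0.03],"turn": 0,"gripper": 0.0}
    - {"travel": [0,0,-0.03],"turn": 0,"gripper": 0.0}
    - {"travel": [0,0,-0.03],"turn": 0,"gripper": 0.0}
    - {"travel": [0,0,-0.02],"turn": 0,"gripper": 0.0}
    - {"travel": [0,0,0],"turn": 0,"gripper": 0.0}
    - {"travel": [0,0,0],"turn": 0,"gripper": 0.0}

```text
time_s: 7.0
eef_pos: [0.512, 0.0769, 0.1604]
tool_rot: [0.422, -3.111, -0.0]
wrist_force: [0.1, -0.1, -2.7]
width: 0.0127
grasp_force: 59.7
```

```bash
python3 - <<'E'
from h import *
s=readout.sense();print(yaw(),s["wrist_force"],s["eef_pos"],s["width"])
c=cam("wrist");im=c["image"]
print(delta([.5282,-.1593,.16]))
I=cv2.resize(im[150:390,190:460],None,fx=2,fy=2);cv2.imwrite("pics/wheld.png",I[:,:,::-1])
np.save("held.npy",c,allow_pickle=True)
E
```

```text
195.44625095300802 [ 0.14062515 -0.06462349 -2.67908207] [0.51197616 0.07689953 0.16043227] 0.012747854948409198
[ 4.70379148e-02 -2.31985590e-01  8.75837541e-05]
```

View pics/wheld.png

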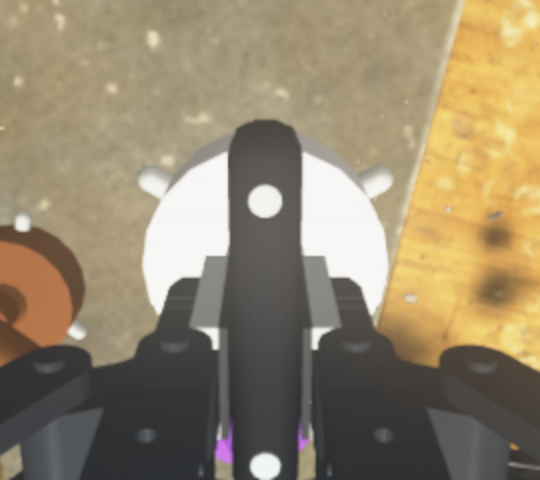

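The lid is held upright, with bar dots at image (322,250) and (322,383) and the pins symmetric. I'll find its offset in the tool frame from the dots.

```bash
python3 - <<'E'
from h import *
c=np.load("held.npy",allow_pickle=True).item();im=c["image"]
P=plane(c,[(322,250.5),(322.5,383)],.1604+.017)
print(P,np.linalg.norm(P[0]-P[1]));o=np.array([delta(p) for p in P]);print("tool",o,o.mean(0))
# pins tips px -> tool frame, height: underside = eef-.0431, pin +.006
Q=plane(c,[(190+142/2,150+177/2),(190+389/2,150+177/2)],.1604-.0431+.006);print("pins",[delta(q).round(4) for q in Q])
# plug widest horizontal extents row ~ y=260 crop -> tool
Q=plane(c,[(190+143/2,150+250/2),(190+388/2,150+250/2)],.1604-.0431+.024);print("plug",[delta(q).round(4) for q in Q])
E
```

```text
[[0.48407024 0.06813116 0.1774    ]
 [0.53847801 0.08337032 0.1774    ]] 0.056501657910061696
tool [[ 0.02905337 -0.00100783 -0.01726057]
 [-0.02744776 -0.00080752 -0.01740143]] [ 0.00080281 -0.00090767 -0.017331  ]
pins [array([ 0.0188, -0.033 ,  0.0368]), array([0.0187, 0.0319, 0.0368])]
plug [array([ 0.0054, -0.0303,  0.0188]), array([0.0053, 0.0291, 0.0188])]
```

Emit:
send_rows:
  targets:
    - {"travel": [0.008,-0.038,0],"turn": 0,"gripper": 0.0}
    - {"travel": [0.008,-0.039,0],"turn": 0,"gripper": 0.0}
    - {"travel": [0.008,-0.039,0],"turn": 0,"gripper": 0.0}
    - {"travel": [0.008,-0.039,0],"turn": 0,"gripper": 0.0}
    - {"travel": [0.008,-0.039,0],"turn": 0,"gripper": 0.0}
    - {"travel": [0.007,-0.038,0],"turn": 0,"gripper": 0.0}
    - {"travel": [0,0,0.02],"turn": 1.5,"gripper": 0.0}
    - {"travel": [0,0,0],"turn": 0,"gripper": 0.0}

```text
time_s: 8.05
eef_pos: [0.5269, -0.1591, 0.1383]
tool_rot: [0.379, -3.112, -0.005]
wrist_force: [-1.1, 0.3, -2.6]
width: 0.0131
grasp_force: 59.7
```

```bash
python3 - <<'E'
from h import *
s=readout.sense();print(yaw(),s["wrist_force"],s["eef_pos"],s["width"])
print(delta([.5282,-.1593,.12]))
a=cam("wrist")["image"][130:370,180:460];b=cam("scene")["image"][170:270,330:450];d=cam("side")["image"][140:250,315:425]
I=np.hstack([cv2.resize(x,None,fx=400/x.shape[0],fy=400/x.shape[0],interpolation=2) for x in(a,b,d)])
I=cv2.resize(I,(800,int(I.shape[0]*800/I.shape[1])));cv2.imwrite("pics/hover.png",I[:,:,::-1])
cv2.imwrite("pics/hw.png",cv2.resize(a,None,fx=2.5,fy=2.5)[:,:,::-1])
E
```

```text
193.89397845993184 [-1.12839878  0.25739086 -2.60271845] [ 0.52687528 -0.15908064  0.13833824] 0.013100456694958157
[-0.00133855 -0.00059689  0.01832883]
```

View pics/hw.png

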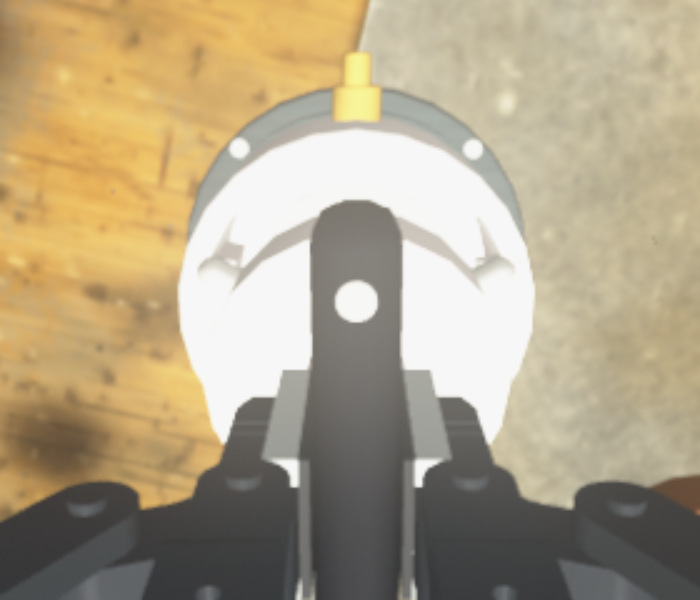

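The view is symmetric: bar, nozzle and foot dots (239,148)/(472,148) all centre on about column 356, so the yaw is aligned. I'll descend in small steps while watching the force.

Emit:
send_rows:
  targets:
    - {"travel": [-0.001,0,0.015],"turn": 0,"gripper": 0.0}
    - {"travel": [0,0,0.015],"turn": 0,"gripper": 0.0}
    - {"travel": [0,0,0],"turn": 0,"gripper": 0.0}
    - {"travel": [0,0,0],"turn": 0,"gripper": 0.0}

```text
time_s: 8.7
eef_pos: [0.5301, -0.1589, 0.1111]
tool_rot: [0.381, -3.118, -0.0]
wrist_force: [-0.0, -0.9, -1.9]
width: 0.0126
grasp_force: 59.7
```

```bash
python3 - <<'E'
from h import *
s=readout.sense();print(yaw(),s["wrist_force"],s["eef_pos"]);print(delta([.5282,-.1593,.084]))
b=cam("scene")["image"][180:270,330:450];d=cam("side")["image"][150:250,310:430]
I=np.hstack([cv2.resize(x,(400,330),interpolation=2) for x in(b,d)]);cv2.imwrite("pics/hov2.png",I[:,:,::-1])
E
```

```text
193.94959397219105 [-0.0162515  -0.9414347  -1.90255883] [ 0.53012157 -0.15887321  0.11112893]
[1.95702214e-03 4.32652515e-05 2.71297140e-02]
```

Emit:
send_rows:
  targets:
    - {"travel": [0.0015,0,0.004],"turn": 0,"gripper": 0.0}
    - {"travel": [0,0,0.003],"turn": 0,"gripper": 0.0}
    - {"travel": [0,0,0.003],"turn": 0,"gripper": 0.0}
    - {"travel": [0,0,0.002],"turn": 0,"gripper": 0.0}
    - {"travel": [0,0,0],"turn": 0,"gripper": 0.0}

```text
time_s: 9.43
eef_pos: [0.5286, -0.1593, 0.0991]
tool_rot: [0.381, -3.118, -0.0]
wrist_force: [0.2, -0.4, -1.5]
width: 0.0125
grasp_force: 59.7
```

```bash
python3 - <<'E'
from h import *
s=readout.sense();print(yaw(),s["wrist_force"],s["torque"],s["eef_pos"]);print(delta([.5282,-.1593,.084]))
E
```

```text
193.939309845456 [ 0.18584324 -0.38893455 -1.4663006 ] [-0.00433007 -0.01642303  0.00892135] [ 0.52861799 -0.15929007  0.09905826]
[4.02951711e-04 8.70649281e-05 1.50584240e-02]
```

Emit:
send_rows:
  targets:
    - {"travel": [0.0003,0,0.003],"turn": 0,"gripper": 0.0}
    - {"travel": [0,0,0.003],"turn": 0,"gripper": 0.0}
    - {"travel": [0,0,0.003],"turn": 0,"gripper": 0.0}
    - {"travel": [0,0,0.001],"turn": 0,"gripper": 0.0}
    - {"travel": [0,0,0],"turn": 0,"gripper": 0.0}

```text
time_s: 10.05
eef_pos: [0.5282, -0.1592, 0.089]
tool_rot: [0.381, -3.118, -0.001]
wrist_force: [1.0, 1.6, -2.6]
width: 0.013
grasp_force: 59.6
```

Emit:
send_rows:
  targets:
    - {"travel": [0,0,0.001],"turn": 0,"gripper": 0.0}
    - {"travel": [0,0,0.001],"turn": 0,"gripper": 0.0}
    - {"travel": [0,0,0],"turn": 0,"gripper": 0.0}

```text
time_s: 10.42
eef_pos: [0.5284, -0.1593, 0.0872]
tool_rot: [0.381, -3.118, -0.0]
wrist_force: [0.9, 2.2, -1.2]
width: 0.0129
grasp_force: 59.7
```

Emit:
send_rows:
  targets:
    - {"travel": [0,0,0.001],"turn": 0,"gripper": 0.0}
    - {"travel": [0,0,0],"turn": 0,"gripper": 0.0}
    - {"travel": [0,0,0],"turn": 0,"gripper": 0.0}

```text
time_s: 10.8
eef_pos: [0.5286, -0.1594, 0.0863]
tool_rot: [-0.381, 3.118, 0.0]
wrist_force: [1.0, 2.0, -0.8]
width: 0.0132
grasp_force: 59.7
```

Emit:
send_rows:
  targets:
    - {"travel": [0,0.0005,0.001],"turn": 0,"gripper": 0.0}
    - {"travel": [0,0,0],"turn": 0,"gripper": 0.0}
    - {"travel": [0,0,0],"turn": 0,"gripper": 0.0}

```text
time_s: 11.18
eef_pos: [0.5283, -0.1591, 0.0852]
tool_rot: [0.381, -3.118, 0.0]
wrist_force: [0.8, 0.5, -2.1]
width: 0.0131
grasp_force: 59.7
```

Emit:
send_rows:
  targets:
    - {"travel": [0,0,0.001],"turn": 0,"gripper": 0.0}
    - {"travel": [0,0,0],"turn": 0,"gripper": 0.0}
    - {"travel": [0,0,0],"turn": 0,"gripper": 0.0}

```text
time_s: 11.55
eef_pos: [0.5282, -0.159, 0.0842]
tool_rot: [0.381, -3.118, 0.0]
wrist_force: [0.6, 0.9, -2.7]
width: 0.013
grasp_force: 59.7
```

```bash
python3 - <<'E'
from h import *
s=readout.sense();print(yaw(),s["wrist_force"],s["torque"],s["eef_pos"],s["q"])
E
```

```text
193.9333240536949 [ 0.57838319  0.85870667 -2.74683378] [ 0.1943264 -0.1667635  0.0089023] [ 0.52816676 -0.15902829  0.08417062] [-2.92331312e-01  4.55071175e-01 -1.09693235e-01  1.00636604e+00
 -2.41956309e-04 -5.35513660e-01]
```

Emit:
send_rows:
  targets:
    - {"travel": [0,0,0.001],"turn": 0,"gripper": 0.0}
    - {"travel": [0,0,0],"turn": 0,"gripper": 0.0}
    - {"travel": [0,0,0],"turn": 0,"gripper": 0.0}

```text
time_s: 11.92
eef_pos: [0.5282, -0.159, 0.0832]
tool_rot: [0.381, -3.118, 0.0]
wrist_force: [-0.3, 1.0, -2.3]
width: 0.0128
grasp_force: 59.7
```

Emit:
send_rows:
  targets:
    - {"travel": [0,0,0.0007],"turn": 0,"gripper": 0.0}
    - {"travel": [0,0,0],"turn": 0,"gripper": 0.0}
    - {"travel": [0,0,0],"turn": 0,"gripper": 0.0}

```text
time_s: 12.3
eef_pos: [0.5282, -0.159, 0.0826]
tool_rot: [0.381, -3.118, 0.0]
wrist_force: [0.2, 0.7, -1.4]
width: 0.0129
grasp_force: 59.7
```

Emit:
send_rows:
  targets:
    - {"travel": [0,0,0.0007],"turn": 0,"gripper": 0.0}
    - {"travel": [0,0,0],"turn": 0,"gripper": 0.0}
    - {"travel": [0,0,0],"turn": 0,"gripper": 0.0}

```text
time_s: 12.68
eef_pos: [0.5284, -0.159, 0.0819]
tool_rot: [-0.381, 3.118, -0.0]
wrist_force: [0.4, 0.7, -2.0]
width: 0.0126
grasp_force: 59.7
```

Emit:
send_rows:
  targets:
    - {"travel": [0,0,0.0005],"turn": 0,"gripper": 0.0}
    - {"travel": [0,0,0],"turn": 0,"gripper": 0.0}
    - {"travel": [0,0,0],"turn": 0,"gripper": 0.0}

```text
time_s: 13.05
eef_pos: [0.5284, -0.159, 0.0816]
tool_rot: [-0.381, 3.118, -0.0]
wrist_force: [-0.8, -0.1, 1.4]
width: 0.0129
grasp_force: 59.9
```

Plate contact shows at TCP z ≈0.082: the force changed by +3.5 N. The lid is seated deep, so the bite should come at around 45–50°. Turning clockwise with light contact for the first 30°.

Emit:
send_rows:
  targets:
    - {"travel": [0,0,0],"turn": 5,"gripper": 0.0}
    - {"travel": [0,0,0],"turn": 5,"gripper": 0.0}
    - {"travel": [0,0,0],"turn": 5,"gripper": 0.0}
    - {"travel": [0,0,0],"turn": 0,"gripper": 0.0}

```text
time_s: 13.55
eef_pos: [0.5287, -0.1591, 0.0817]
tool_rot: [0.028, 3.141, -0.0]
wrist_force: [0.6, 0.2, 0.3]
width: 0.0132
grasp_force: 60.0
```

```bash
cat > st.py <<'E'
from h import *
s=readout.sense();print("turned",round(194-yaw(),2),s["wrist_force"].round(2),s["torque"].round(3),s["eef_pos"].round(5))
E
python3 st.py
```

```text
turned 15.01 [0.58 0.22 0.26] [ 0.027 -0.097  0.055] [ 0.52875 -0.15908  0.08165]
```

Emit:
send_rows:
  targets:
    - {"travel": [0,0,0],"turn": 5,"gripper": 0.0}
    - {"travel": [0,0,0],"turn": 5,"gripper": 0.0}
    - {"travel": [0,0,0],"turn": 0,"gripper": 0.0}
    - {"travel": [0,0,0],"turn": 0,"gripper": 0.0}

```text
time_s: 14.05
eef_pos: [0.5287, -0.1591, 0.0816]
tool_rot: [0.3, 3.126, -0.0]
wrist_force: [0.3, 0.2, 0.9]
width: 0.0131
grasp_force: 60.0
```

```bash
python3 st.py
```

```text
turned 24.96 [0.35 0.24 0.87] [-0.035 -0.151 -0.017] [ 0.52867 -0.15909  0.08161]
```

Free at 25°, with the pins under the lugs. Now I'll press to the final depth (about 15 N), so the hand is already following when the ramps bite.

Emit:
send_rows:
  targets:
    - {"travel": [0,0,0.0007],"turn": 0,"gripper": 0.0}
    - {"travel": [0,0,0.0004],"turn": 0,"gripper": 0.0}
    - {"travel": [0,0,0],"turn": 0,"gripper": 0.0}
    - {"travel": [0,0,0],"turn": 0,"gripper": 0.0}

```text
time_s: 14.55
eef_pos: [0.5287, -0.1591, 0.081]
tool_rot: [0.302, 3.126, -0.0]
wrist_force: [0.5, 0.4, 5.2]
width: 0.013
grasp_force: 60.6
```

```bash
python3 st.py
```

```text
turned 25.04 [0.47 0.36 5.16] [0.009 0.082 0.067] [ 0.5287  -0.15911  0.08102]
```

Emit:
send_rows:
  targets:
    - {"travel": [0,0,0.0008],"turn": 0,"gripper": 0.0}
    - {"travel": [0,0,0.0007],"turn": 0,"gripper": 0.0}
    - {"travel": [0,0,0.0007],"turn": 0,"gripper": 0.0}
    - {"travel": [0,0,0],"turn": 0,"gripper": 0.0}
    - {"travel": [0,0,0],"turn": 0,"gripper": 0.0}

```text
time_s: 15.18
eef_pos: [0.5288, -0.1591, 0.0801]
tool_rot: [0.302, 3.125, -0.001]
wrist_force: [-2.6, 0.0, 12.4]
width: 0.0134
grasp_force: 61.4
```

```bash
python3 st.py
```

```text
turned 25.04 [-2.58  0.   12.36] [0.191 0.655 0.012] [ 0.52881 -0.15911  0.08011]
```

Emit:
send_rows:
  targets:
    - {"travel": [0,0,0.0006],"turn": 0,"gripper": 0.0}
    - {"travel": [0,0,0],"turn": 4,"gripper": 0.0}
    - {"travel": [0,0,0],"turn": 4,"gripper": 0.0}
    - {"travel": [0,0,0],"turn": 0,"gripper": 0.0}

```text
time_s: 15.68
eef_pos: [0.5296, -0.1594, 0.08]
tool_rot: [0.52, 3.094, -0.001]
wrist_force: [-2.2, 0.6, 12.4]
width: 0.0127
grasp_force: 61.7
```

```bash
python3 st.py
```

```text
turned 33.07 [-2.24  0.61 12.38] [ 0.08   0.496 -0.08 ] [ 0.52962 -0.15945  0.08002]
```

Emit:
send_rows:
  targets:
    - {"travel": [0,0,0],"turn": 3,"gripper": 0.0}
    - {"travel": [0,0,0],"turn": 3,"gripper": 0.0}
    - {"travel": [0,0,0],"turn": 0,"gripper": 0.0}
    - {"travel": [0,0,0],"turn": 0,"gripper": 0.0}

```text
time_s: 16.18
eef_pos: [0.5299, -0.1596, 0.08]
tool_rot: [0.68, 3.062, -0.001]
wrist_force: [-1.4, -0.4, 12.8]
width: 0.013
grasp_force: 61.6
```

```bash
python3 st.py
```

```text
turned 39.05 [-1.35 -0.37 12.82] [ 0.043  0.405 -0.082] [ 0.5299  -0.15963  0.08003]
```

Emit:
send_rows:
  targets:
    - {"travel": [0.001,-0.0004,0.0006],"turn": 3,"gripper": 0.0}
    - {"travel": [0,0,0],"turn": 2,"gripper": 0.0}
    - {"travel": [0,0,0],"turn": 0,"gripper": 0.0}
    - {"travel": [0,0,0],"turn": 0,"gripper": 0.0}

```text
time_s: 16.68
eef_pos: [0.5297, -0.1598, 0.0799]
tool_rot: [0.812, 3.028, -0.001]
wrist_force: [-0.5, -0.5, 14.1]
width: 0.013
grasp_force: 61.8
```

```bash
python3 st.py
```

```text
turned 44.04 [-0.54 -0.53 14.1 ] [0.033 0.126 0.063] [ 0.52971 -0.15977  0.07993]
```

Emit:
send_rows:
  targets:
    - {"travel": [0,0,0],"turn": 3,"gripper": 0.0}
    - {"travel": [0,0,0],"turn": 0,"gripper": 0.0}
    - {"travel": [0,0,0],"turn": 0,"gripper": 0.0}

```text
time_s: 17.05
eef_pos: [0.5297, -0.1598, 0.0799]
tool_rot: [0.892, 3.006, -0.001]
wrist_force: [-0.3, 0.3, 14.0]
width: 0.0129
grasp_force: 61.7
```

```bash
python3 st.py
```

```text
turned 47.05 [-0.27  0.32 14.01] [-0.038  0.136  0.02 ] [ 0.52967 -0.15982  0.07993]
```

Emit:
send_rows:
  targets:
    - {"travel": [0,0,0],"turn": 3,"gripper": 0.0}
    - {"travel": [0,0,0],"turn": 0,"gripper": 0.0}
    - {"travel": [0,0,0],"turn": 0,"gripper": 0.0}

```text
time_s: 17.42
eef_pos: [0.5297, -0.1598, 0.0799]
tool_rot: [0.97, 2.981, -0.001]
wrist_force: [-0.2, -0.4, 13.5]
width: 0.0127
grasp_force: 61.7
```

```bash
python3 st.py
```

```text
turned 50.05 [-0.24 -0.42 13.5 ] [-0.148  0.145 -0.04 ] [ 0.52969 -0.15985  0.07995]
```

Emit:
send_rows:
  targets:
    - {"travel": [0,0,0],"turn": 3,"gripper": 0.0}
    - {"travel": [0,0,0],"turn": 0,"gripper": 0.0}
    - {"travel": [0,0,0],"turn": 0,"gripper": 0.0}

```text
time_s: 17.8
eef_pos: [0.5296, -0.1599, 0.0799]
tool_rot: [1.048, 2.955, -0.0]
wrist_force: [-0.0, -0.3, 13.1]
width: 0.0128
grasp_force: 61.7
```

```bash
python3 st.py
```

```text
turned 53.05 [-1.000e-02 -3.300e-01  1.308e+01] [-0.133  0.158  0.003] [ 0.52964 -0.15989  0.07993]
```

Emit:
send_rows:
  targets:
    - {"travel": [0,0,0],"turn": 2,"gripper": 0.0}
    - {"travel": [0,0,0],"turn": 0,"gripper": 0.0}
    - {"travel": [0,0,0],"turn": 0,"gripper": 0.0}

```text
time_s: 18.18
eef_pos: [0.5297, -0.1599, 0.0799]
tool_rot: [1.099, 2.936, -0.0]
wrist_force: [-0.9, 0.1, 12.0]
width: 0.013
grasp_force: 61.8
```

```bash
python3 st.py
```

```text
turned 55.05 [-0.93  0.08 12.  ] [-0.059  0.21   0.028] [ 0.52965 -0.15989  0.07993]
```

Emit:
send_rows:
  targets:
    - {"travel": [0,0,0],"turn": 2,"gripper": 0.0}
    - {"travel": [0,0,0],"turn": 0,"gripper": 0.0}
    - {"travel": [0,0,0],"turn": 0,"gripper": 0.0}

```text
time_s: 18.55
eef_pos: [0.5296, -0.1599, 0.0799]
tool_rot: [1.15, 2.916, -0.0]
wrist_force: [-0.9, -1.4, 13.3]
width: 0.0129
grasp_force: 61.8
```

```bash
python3 st.py
```

```text
turned 57.05 [-0.94 -1.35 13.32] [-0.157  0.148  0.019] [ 0.52964 -0.15991  0.07994]
```

Emit:
send_rows:
  targets:
    - {"travel": [0,0,0],"turn": 2,"gripper": 0.0}
    - {"travel": [0,0,0],"turn": 0,"gripper": 0.0}
    - {"travel": [0,0,0],"turn": 0,"gripper": 0.0}

```text
time_s: 18.92
eef_pos: [0.5296, -0.1599, 0.0799]
tool_rot: [1.201, 2.896, -0.0]
wrist_force: [0.5, 0.1, 13.6]
width: 0.0128
grasp_force: 61.8
```

```bash
python3 st.py
```

```text
turned 59.05 [ 0.46  0.05 13.56] [-0.104  0.173  0.052] [ 0.52963 -0.15993  0.07994]
```

Emit:
send_rows:
  targets:
    - {"travel": [0,0,0],"turn": 2,"gripper": 0.0}
    - {"travel": [0,0,0],"turn": 0,"gripper": 0.0}
    - {"travel": [0,0,0],"turn": 0,"gripper": 0.0}

```text
time_s: 19.3
eef_pos: [0.5296, -0.1599, 0.0798]
tool_rot: [1.251, 2.875, 0.0]
wrist_force: [-1.0, -0.3, 12.6]
width: 0.0129
grasp_force: 61.7
```

```bash
python3 st.py
```

```text
turned 61.05 [-1.02 -0.32 12.62] [-0.175  0.193 -0.043] [ 0.5296  -0.15993  0.07984]
```

Emit:
send_rows:
  targets:
    - {"travel": [0,0,0],"turn": 2,"gripper": 0.0}
    - {"travel": [0,0,0],"turn": 0,"gripper": 0.0}
    - {"travel": [0,0,0],"turn": 0,"gripper": 0.0}

```text
time_s: 19.68
eef_pos: [0.5295, -0.1599, 0.0797]
tool_rot: [1.301, 2.853, 0.0]
wrist_force: [-0.0, -1.6, 12.3]
width: 0.013
grasp_force: 61.7
```

```bash
python3 st.py
```

```text
turned 63.04 [-0.04 -1.56 12.34] [-0.124  0.122  0.037] [ 0.5295  -0.15987  0.0797 ]
```

The bite began at about 60°: z has started being drawn down. I'll ease the hand's push off and see whether the ramps hold the height.

Emit:
send_rows:
  targets:
    - {"travel": [0,0,-0.0004],"turn": 0,"gripper": 0.0}
    - {"travel": [0,0,-0.0004],"turn": 0,"gripper": 0.0}
    - {"travel": [0,0,0],"turn": 0,"gripper": 0.0}
    - {"travel": [0,0,0],"turn": 0,"gripper": 0.0}

```text
time_s: 20.18
eef_pos: [0.5295, -0.1599, 0.0798]
tool_rot: [1.301, 2.853, 0.0]
wrist_force: [1.3, -1.6, 8.7]
width: 0.0129
grasp_force: 61.2
```

```bash
python3 st.py
```

```text
turned 63.04 [ 1.34 -1.56  8.71] [-0.202 -0.189  0.098] [ 0.52946 -0.15986  0.07981]
```

Emit:
send_rows:
  targets:
    - {"travel": [0,0,-0.0004],"turn": 0,"gripper": 0.0}
    - {"travel": [0,0,-0.0004],"turn": 0,"gripper": 0.0}
    - {"travel": [0,0,-0.0004],"turn": 0,"gripper": 0.0}
    - {"travel": [0,0,0],"turn": 0,"gripper": 0.0}
    - {"travel": [0,0,0],"turn": 0,"gripper": 0.0}

```text
time_s: 20.8
eef_pos: [0.5294, -0.1598, 0.0799]
tool_rot: [1.302, 2.854, 0.0]
wrist_force: [4.6, -2.9, 5.1]
width: 0.0128
grasp_force: 60.6
```

```bash
python3 st.py
```

```text
turned 63.05 [ 4.61 -2.9   5.14] [-0.583 -0.996  0.053] [ 0.52938 -0.15976  0.07991]
```

Emit:
send_rows:
  targets:
    - {"travel": [-0.0006,0,-0.0003],"turn": 0,"gripper": 0.0}
    - {"travel": [0,0,-0.0003],"turn": 0,"gripper": 0.0}
    - {"travel": [0,0,0],"turn": 0,"gripper": 0.0}
    - {"travel": [0,0,0],"turn": 0,"gripper": 0.0}

```text
time_s: 21.3
eef_pos: [0.5293, -0.1598, 0.0799]
tool_rot: [1.303, 2.855, 0.001]
wrist_force: [5.3, -1.5, 3.4]
width: 0.0131
grasp_force: 60.4
```

```bash
python3 st.py
```

```text
turned 63.05 [ 5.34 -1.47  3.35] [-0.491 -1.234  0.126] [ 0.52932 -0.15981  0.07994]
```

Emit:
send_rows:
  targets:
    - {"travel": [-0.0008,0,0],"turn": 1.5,"gripper": 0.0}
    - {"travel": [0,0,-0.0003],"turn": 0,"gripper": 0.0}
    - {"travel": [0,0,0],"turn": 0,"gripper": 0.0}
    - {"travel": [0,0,0],"turn": 0,"gripper": 0.0}

```text
time_s: 21.8
eef_pos: [0.5291, -0.1598, 0.0799]
tool_rot: [1.34, 2.84, 0.001]
wrist_force: [5.7, -1.4, 1.4]
width: 0.0125
grasp_force: 61.4
```

```bash
python3 st.py
```

```text
turned 64.51 [ 5.75 -1.36  1.45] [-0.291 -1.325  0.289] [ 0.52911 -0.15982  0.07985]
```

Estimated lug load is about 14.5 N once let go, which is within the firm range. Releasing and rising.

Emit:
send_rows:
  targets:
    - {"travel": [0,0,0],"turn": 0,"gripper": 0.02}
    - {"travel": [0,0,0],"turn": 0,"gripper": 0.04}
    - {"travel": [0,0,0],"turn": 0,"gripper": 0.045}
    - {"travel": [0,0,0],"turn": 0,"gripper": 0.045}

```text
time_s: 22.3
eef_pos: [0.5275, -0.1598, 0.0794]
tool_rot: [-1.341, -2.839, 0.0]
wrist_force: [0.1, 0.5, -0.2]
width: 0.0449
grasp_force: 0.0
```

Emit:
send_rows:
  targets:
    - {"travel": [0,0,-0.02],"turn": 0,"gripper": 0.045}
    - {"travel": [0,0,-0.04],"turn": 0,"gripper": 0.045}
    - {"travel": [0,0,-0.04],"turn": 0,"gripper": 0.045}
    - {"travel": [0,0,-0.03],"turn": 0,"gripper": 0.045}
    - {"travel": [0,0,0],"turn": 0,"gripper": 0.045}

```text
time_s: 22.92
eef_pos: [0.5297, -0.1604, 0.2126]
tool_rot: [1.339, 2.836, 0.001]
wrist_force: [0.9, 0.1, -0.3]
width: 0.0449
grasp_force: 0.0
```

```bash
python3 - <<'E'
from h import *
s=readout.sense();print(yaw(),s["wrist_force"],s["eef_pos"],s["width"])
a=cam("wrist")["image"][120:400,170:470];b=cam("side")["image"][160:260,310:430]
I=np.hstack([cv2.resize(a,(400,373)),cv2.resize(b,(400,373),interpolation=2)]);cv2.imwrite("pics/end.png",I[:,:,::-1])
E
```

```text
129.43215907463272 [ 0.88441557  0.13773088 -0.33808257] [ 0.52969441 -0.16044097  0.21261187] 0.04485777713604254
```

View pics/end.png

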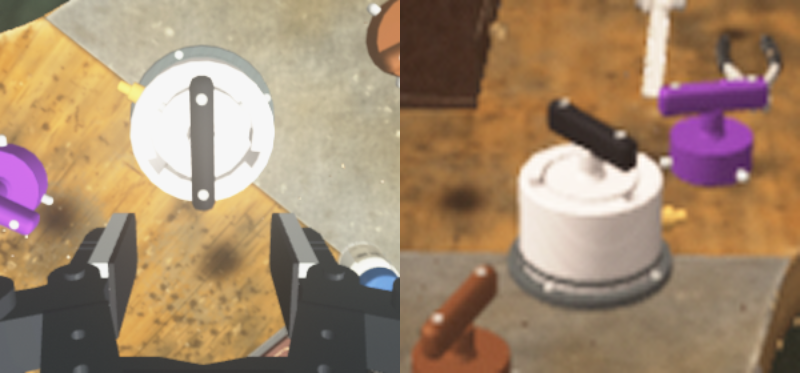

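The lid sits level in the mouth, the notches at (160,160) and (252,157) are empty, and the bar at (202,142) is where it was left. Handing in.

```bash
python3 -c "
from bench import robot
print(robot.sign_off())"
```

```text
the job is handed in; nothing more can be done
None
```

The pot is closed and handed in: I turned the lid about 64.5° clockwise, let go of it and raised the arm clear. I estimate about 14–15 N on the lugs, worked out from the plate's compression rather than read directly. The last pictures show the lid level and still where I left it, and I did not touch the other things. The job took about 23 s of the 64 s allowed.

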